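# Set the depth stop to the work piece and lock it

### The job

Set the depth stop on the blue stand: push the stop rod down by its black knob until its foot rests on the brass work disc below it, feeling for the touch so that the foot never presses on the disc with more than 18 N. Then lock it by swinging the red-handled clamp lever clockwise (seen from above) all the way to its stop. Leave the foot still touching the disc, the lever locked, and let go.

Things in the scene. Friction and masses are not known exactly. Their poses are not given: they have to be found in the camera images.
- stand: blue setting stand: base plate 160 x 120 x 22 mm, a steel column 28 mm thick at its rear and an arm (112 x 56 mm, underside 88 mm and top 116 mm above the worktop) that reaches forward over the work; the column ends 123 mm up. Fixed. Origin on the worktop; x runs from the front to the rear (column at x = +53 mm), y to the left, z up. The rod axis is at x = -20 mm, y = 0. The base spans x = -75 to +85 mm
- rod_knob (a point): centre of the top face of the stop rod's black knob (26 mm across, 24 mm tall), the place to push down; the rod is 10 mm thick and vertical. 188 mm above the worktop when fully up, about 151 to 173 mm when the foot meets the work
- rod_travel (a joint): travel of the stop rod, m: 0 = fully up, grows as it goes down, ends at 0.045. A friction gland holds it wherever it is left and takes about 4 N to slide (not springy) while the clamp is open; the foot meets the work somewhere between 0.015 and 0.037, as the work sits at a different height each time. Once the clamp is locked the rod is gripped harder
- stop_rod: the stop rod with its knob and its brass foot; the foot is 13 mm across with a domed tip; origin at the tip, its lowest point, which is 108 mm below the top of the knob. It must touch the brass disc and stay touching, but with no more than 18 N at any time. Rod, foot and work are stiff: the force rises by 10 N or more within 1 mm
- clamp_lever (a joint): angle of the clamp lever, rad: 0 = fully open, grows clockwise seen from above, ends at a hard stop at 1.4 = locked; counts as locked above 1.3. It stays where it is left; takes about 0.2 N m, and several times that over the last 0.15 rad, where it grips the rod
- lever_grip (a point): point on the axis of the upright red handle of the clamp lever, 161 mm above the worktop: handle 16 mm in diameter; free to be gripped or pushed from 22 mm below to 22 mm above this point, where it ends. It moves on a level circle of 75 mm radius about point lever_pivot
- lever_pivot (a point): point on the vertical axis of the clamp lever, on top of the arm, 30 mm behind the rod axis and 131 mm above the worktop
- work_holder: round steel nut (44 mm across) on the stand's base under the rod, with the screw post it carries and the flat brass work disc (40 mm across) on top of the post; fixed, does not yield; origin at the centre of the nut's underside, 20 mm above the worktop. The disc's top lies 24 to 44 mm above it: the post is screwed out differently each time and is not measured, so the height must be felt
Things that resemble listed ones, but are neither listed nor needed, are in the scene too. There is more than one size of the stand; the job needs the larger.

How it is judged (in metres and radians):
On the way, in this order (a step that is already met when the one before it is completed fails the run):
1. with the clamp still open, the foot of the stop rod is lowered onto the brass work disc and touches it (contact force between stop_rod and work_holder above 0.4 N and value of joint clamp_lever below 0.9 rad), for 0.2 s.
2. the clamp lever is swung to its stop while the foot still touches (value of joint clamp_lever above 1.3 rad and contact force between stop_rod and work_holder above 0.3 N), for 0.2 s.
At the end, for the whole second after the job is handed in: The foot of the stop rod touches the brass work disc (contact force above 0.3 N) and the clamp lever rests beyond 1.3 rad (locked) (all of step 2 and velocity of joint clamp_lever below 0.05 rad/s).
It fails at once if the foot presses on the work disc with more than 18 N (contact force between stop_rod and work_holder above 18 N).
It also fails if it takes over 56 s, if anything falls off the work surface, if the arm or the gripper's body presses on something with over 40 N, if the wrist force passes 120 N, or if a joint passes its speed limit or range.

### The arm

A 6-joint arm with a two-finger parallel gripper is mounted at the origin on a cart in front of the work surface, level with it; the furniture and walls round the work are solid. World frame = base frame: x ahead of the robot, y to its left, z up, the work surface at z = 0. Lengths are in mm, angles in rad, forces in N, time in s.
With the tool pointing down it reaches from about 350 to 925 mm from the base axis. Payload 6.4 kg.
Tool frame: the origin (TCP) lies on the centre line of the jaws, within the pads' length; the fingertips stand 8 mm ahead of it and the grasp point (between the pads) lies 11 mm behind it; z points along the fingers, y is the line along which they close (so a half turn about z gives the same grasp; the last joint's range is limited). The gripper opens to 85 mm and grips with 20 to 120 N. Pads are 22 mm wide; open, the fingers measure 114 mm over their backs; the gripper's body (76 mm by 85 mm) begins 54 mm behind the grasp point. The pads swing forward as they close: fully open they stand 13 mm farther back than shut.
Start: joints at [1.069, 0.245, 1.558, -0, 1.339, -0.174], TCP at [209.272, 615.402, 212.19] pointing down, gripper open.
Joint ranges: [-3.13, 3.13], [-1.02, 2.26], [0.13, 2.54], [-0.95, 4.09], [0.21, 2.88], [-2.74, 2.74]. Speed limits (rad/s): [2.57, 2.57, 3.14, 3.14, 3.14, 3.14].

### API

Orientations are given as a unit quaternion [x, y, z, w].
In Python, from station import ctrl, status, viewer gives the robot as it stands. Calls block until the motion is done:
- ctrl.move_ptp(position, orientation): joint-space move of the TCP to a pose.
- ctrl.move_l(position, speed=150, rot=None, until_force=None): straight line of the TCP; rot=None keeps the orientation; speed is the mean speed in mm/s. With until_force (N) it stops when the force on the tool has changed by that much, and returns True; else False.
- ctrl.set_joints(angles): joint-space move.
- ctrl.gripper_to(opening): opening from 0.0 (shut) to 1.0 (fully open); the grip force is fixed at half the most; returns when the fingers have stopped.
- ctrl.hold(seconds).
- ctrl.inverse_kinematics(position, orientation): joint angles nearest the present ones, or None.
- status.state(): the state.
- viewer.camera(name): name is "scene" or "top"; returns the picture (384x512x3 uint8, blue, green, red); there is no depth.
- viewer.camera_params(name): a dict with "fx", "fy", "cx", "cy" (pixels), "dist" ([k1, k2, p1, p2, k3] as OpenCV has them; the pictures are not rectified), "view" (4x4, takes a point from world to camera coordinates). Camera axes: x right, y down, z forward; pixel columns grow to the right and rows downward; lengths in mm; the calibration is good to about 2 mm. A picture is of the moment at which its call begins. camera_params takes no time and is no camera call.
A pose or a line that the arm cannot do raises ctrl.Unreachable and nothing moves.
- ctrl.close_job(): hands the job in; it is judged then, once.
The state is a dict: "t": time; "joint_pos": joint angles; "qvel": joint speeds; "joint_torque": joint torques, N m; "position": TCP position; "tool_rot": TCP orientation; "force": force on the tool from outside, world axes, zero at the start; "ft_torque": the same for the moment, N m; "gripper_width": opening from 0.0 (shut) to 1.0 (fully open); "finger_force": force on a finger pad.
Only numpy, scipy, OpenCV 4.12 (cv2) and the standard library are available. Lean on these libraries where they do the work, as an engineer would, in place of code of your own. Each camera call takes 0.05 s, during which the arm holds its last target. There are 200 camera calls.

## Working session

There is one attempt and no reset: what is moved stays moved. The work goes in short steps, each a Python script; the robot and the scene stay as the last script left them, time stands still between calls to the robot, and variables do not carry over. Pictures are saved under pics/ and viewed, at most 10 in all, crops included, and the job is handed in when it is done.

```bash
mkdir -p pics; ls; python3 - <<'E'
from station import ctrl,status,viewer
import cv2,numpy as np
for n in("scene","top"):
    cv2.imwrite(f"pics/{n}0.png",viewer.camera(n)); p=viewer.camera_params(n); print({k:np.round(v,3).tolist() for k,v in p.items()})
s=status.state();print(s)
E
```

```text
pics
{'fx': 399.748, 'fy': 399.748, 'cx': 258.345, 'cy': 185.669, 'dist': [-0.069, 0.0, 0.0, 0.0, 0.0], 'view': [[-0.795, -0.606, -0.019, 325.09], [-0.418, 0.57, -0.708, 381.009], [0.44, -0.555, -0.706, 630.288], [0.0, 0.0, 0.0, 1.0]]}
{'fx': 419.073, 'fy': 419.073, 'cx': 258.666, 'cy': 182.077, 'dist': [-0.028, 0.0, 0.0, 0.0, 0.0], 'view': [[-0.011, -1.0, -0.007, -105.869], [-0.988, 0.012, -0.156, 519.47], [0.156, 0.005, -0.988, 899.217], [0.0, 0.0, 0.0, 1.0]]}
{'t': 0.1, 'joint_pos': array([ 1.06887738e+00,  2.45754910e-01,  1.55888261e+00, -1.77292513e-05,
        1.33870148e+00, -1.74112058e-01]), 'qvel': array([-0.00189041, -0.00154424, -0.00286816, -0.00024671,  0.00038765,
        0.00065443]), 'joint_torque': array([ 2.59063318e-04, -4.30665064e+01, -3.27133262e+01, -1.98003124e-05,
        2.67849915e-03, -2.33155890e-05]), 'position': array([209.02604598, 614.91355924, 211.18882368]), 'tool_rot': array([ 1.63168489e-01,  9.86597832e-01, -8.26627048e-04, -2.81421575e-04]), 'force': array([-0.87302704, -0.12294023, -0.01250406]), 'ft_torque': array([ 0.01381774,  0.0048174 , -0.00221892]), 'finger_force': 0.0, 'gripper_width': 0.9994516271659528}
```

View pics/scene0.png

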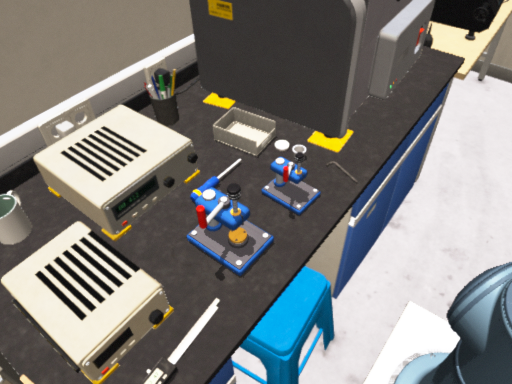

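View pics/top0.png

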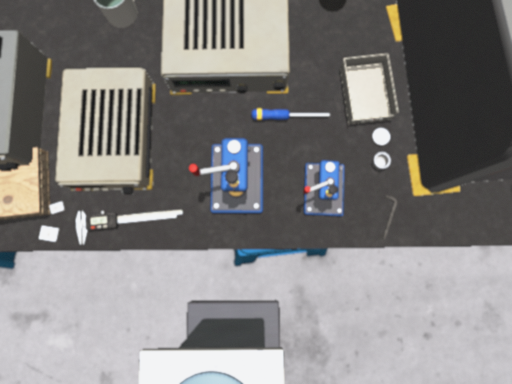

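The scene view shows the large stand around (230,225): red handle (202,215), black knob (234,188). The top view shows it around (236,178), with the handle at (193,168), the knob near (233,177) and the column top at (234,147). The smaller stand, on the right, is the decoy.

```bash
cat > h.py <<'E'
import cv2,numpy as np
from station import ctrl,status,viewer
def ray(n,uv):
    p=viewer.camera_params(n);K=np.array([[p["fx"],0,p["cx"]],[0,p["fy"],p["cy"]],[0,0,1]])
    q=cv2.undistortPoints(np.array([[uv]],float),K,np.array(p["dist"]))[0,0]
    V=np.array(p["view"]);R,t=V[:3,:3],V[:3,3]
    return -R.T@t,R.T@np.array([q[0],q[1],1])
def onz(n,uv,z):
    o,d=ray(n,uv);return o+d*(z-o[2])/d[2]
def tri(a,b):
    (o,d),(p,e)=ray("scene",a),ray("top",b)
    s=np.linalg.lstsq(np.c_[d,-e],p-o,rcond=None)[0]
    A,B=o+d*s[0],p+e*s[1];return (A+B)/2,np.linalg.norm(A-B)
E
python3 - <<'E'
from h import *
S=cv2.imread("pics/scene0.png");T=cv2.imread("pics/top0.png")
a=cv2.resize(S[150:280,170:290],None,fx=4,fy=4,interpolation=cv2.INTER_CUBIC)[:,:400]
b=cv2.resize(T[125:225,180:280],None,fx=4,fy=4,interpolation=cv2.INTER_CUBIC)
c=np.zeros((520,800,3),np.uint8);c[:,:400]=a;c[:400,400:]=b;cv2.imwrite("pics/crop.png",c)
for n,I,(r0,r1,c0,c1) in(("scene",S,(150,280,170,290)),("top",T,(125,225,180,280))):
    J=I[r0:r1,c0:c1].astype(int);B,G,R=J[...,0],J[...,1],J[...,2]
    for nm,m in(("red",(R>110)&(G<70)&(B<70)),("blue",(B>110)&(R<80)&(B-G>40)),("black",(J.max(2)<35))):
        k,l,st,ce=cv2.connectedComponentsWithStats(m.astype(np.uint8))
        for i in range(1,k):
            if st[i,4]>12: print(n,nm,st[i]+[c0,r0,0,0,0],ce[i]+[c0,r0])
E
```

```text
scene red [283 167   6  15  63] [285.38095238 174.31746032]
scene red [195 206  12  23 170] [201.07058824 216.23529412]
scene blue [271 157  18  16 103] [278.53398058 165.40776699]
scene blue [190 176  36  37 432] [207.84027778 194.36342593]
scene blue [274 180  11   6  26] [278.30769231 183.19230769]
scene blue [262 188  28  20  91] [275.14285714 197.65934066]
scene blue [217 200  24  26 244] [228.28278689 215.67622951]
scene blue [237 202  12  14  89] [242.75280899 208.37078652]
scene blue [207 223  14   7  45] [213.66666667 226.62222222]
scene blue [187 234  87  39 405] [230.3654321 253.4691358]
scene black [189 155   9   8  42] [193.23809524 158.88095238]
scene black [170 179   4   8  25] [171.36 181.96]
scene black [228 189  12   6  18] [234.22222222 191.94444444]
top red [190 166   8   7  19] [194.31578947 170.10526316]
top blue [221 138  12  26  58] [223.65517241 147.01724138]
top blue [236 138  12  53 150] [244.14666667 165.10666667]
top blue [211 147  52  66 167] [246.4251497  198.43712575]
top blue [221 172  11  18  72] [224.75       182.79166667]
top blue [211 174   1  14  14] [211.  180.5]
```

View pics/crop.png

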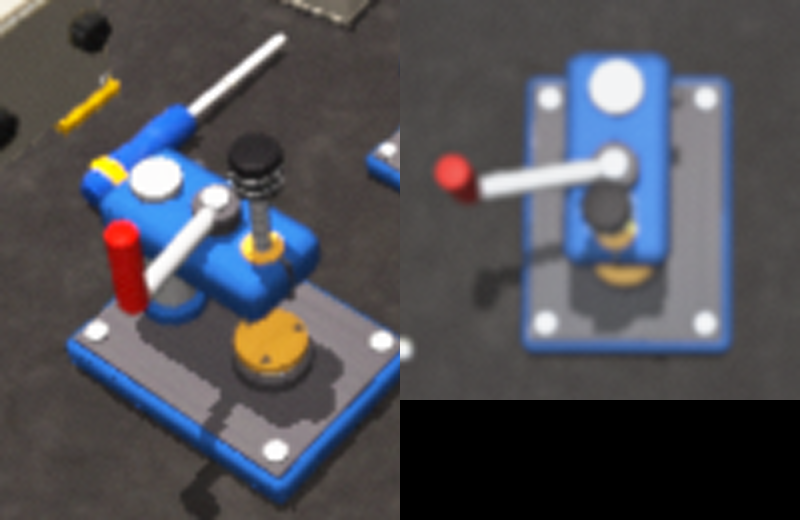

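The enlarged crop shows, in crop pixels:

| Feature | Scene half | Top half |
|---|---|---|
| Handle top | (121,230) | (453,169) |
| Column top | (156,178) | (616,86) |
| Knob top | (255,150) | (606,205) |

The base outline is clear in the top half.

```bash
python3 - <<'E'
from h import *
f=lambda x,y,c,r:((x+.5)/4-.5+c,(y+.5)/4-.5+r)
np.set_printoptions(precision=1,suppress=True)
for nm,a,b,z in(("handle",(121,230),(53,169),183),("col",(156,178),(216,86),123),("knob",(255,150),(206,205),188),("hub",(216,198),(214,163),140)):
    a=f(*a,170,150);b=f(*b,180,125)
    print(nm,*tri(a,b),onz("scene",a,z),onz("top",b,z))
cs=[onz("top",f(*c,180,125),22) for c in((127,77),(331,80),(331,350),(122,350))]
print(np.array(cs),np.mean(cs,0))
E
```

```text
handle [527.3  13.4 182.5] 1.3867663625123559 [527.6  14.  183. ] [526.6  12.9 183. ]
col [582.4 -60.7 120.5] 1.2448513810603745 [581.1 -58.8 123. ] [581.2 -61.2 123. ]
knob [508.6 -60.  185.7] 1.82740110643062 [507.9 -57.9 188. ] [507.4 -60.6 188. ]
hub [539.2 -60.4 132.8] 1.392346483116471 [535.  -55.3 140. ] [537.2 -61.2 140. ]
[[ 612.3   -2.8   22. ]
 [ 609.  -121.2   22. ]
 [ 452.3 -119.3   22. ]
 [ 453.6   -1.1   22. ]] [531.8 -61.1  22. ]
```

```bash
cat >> h.py <<'E'
rod=np.array([508,-59.5]);piv=np.array([538,-60.])
def q(ydeg):  # tool down, tool y along this heading
    a=np.radians(ydeg+90)/2;return [np.cos(a),np.sin(a),0,0]
def show(m):
    s=status.state();print(m,round(s["t"],2),np.round(s["position"],1),np.round(s["force"],1),round(float(s["gripper_width"]),2));return s
E
python3 - <<'E'
from h import *
p=status.state()["position"]
ctrl.move_l([p[0],p[1],310],speed=200)
ctrl.move_ptp([*rod,300],q(8.5));ctrl.gripper_to(0);show("above")
ctrl.move_l([*rod,205],speed=100);ctrl.hold(.2);show("near")
print(ctrl.move_l([*rod,188],speed=12,until_force=2));show("touch")
cv2.imwrite("pics/t.png",np.vstack([viewer.camera(n)[120:280,130:330] for n in("scene","top")]))
E
```

```text
above 4.12 [508.  -59.5 300. ] [-0.7 -0.1 -0.1] -0.0
near 5.42 [508.4 -59.6 205.7] [ 0.1  0.2 -0.7] -0.0
False
touch 6.98 [508.1 -59.5 188.1] [ 0.5  0.2 -0.1] 0.0
```

View pics/t.png

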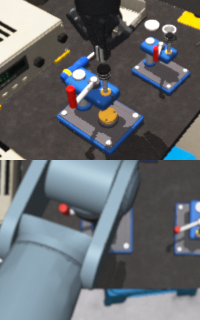

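The gripper is above the knob in the scene view (tips near (100,60) in the crop), but no force was felt. I'll take a closer look.

```bash
python3 - <<'E'
from h import *
cv2.imwrite("pics/t2.png",cv2.resize(viewer.camera("scene")[130:250,180:290],None,fx=5,fy=5,interpolation=cv2.INTER_CUBIC))
show("")
p=viewer.camera_params("scene");print(ctrl.inverse_kinematics([*rod,188],q(8.5)))
E
```

```text
7.13 [508.  -59.5 188. ] [ 0.2  0.5 -1. ] -0.0
[-3.38561592e-01 -5.94478505e-02  1.93009767e+00 -4.44089210e-16
  1.27094283e+00 -4.86914578e-01]
```

View pics/t2.png

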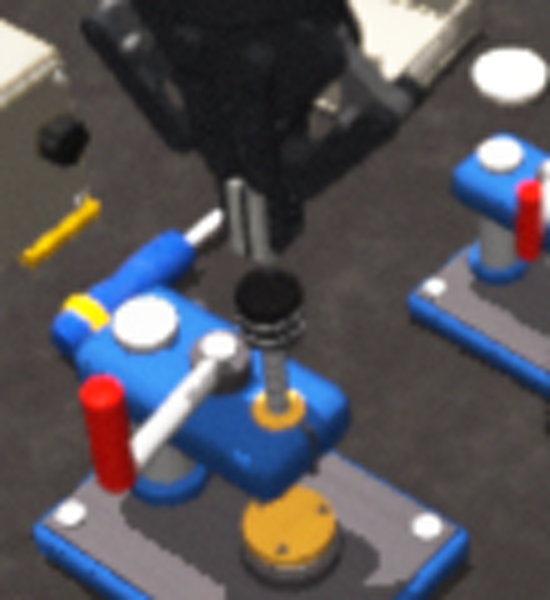

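The fingertips sit around (235,181) and the knob top around (233.5,188), so there seems to be a gap. I'll project the expected tip position to check.

```bash
python3 - <<'E'
from h import *
p=viewer.camera_params("scene");K=np.array([[p["fx"],0,p["cx"]],[0,p["fy"],p["cy"]],[0,0,1]]);V=np.array(p["view"])
P=np.array([[508,-59.5,z] for z in(180,188,200,210)],float)
print(cv2.projectPoints(P,cv2.Rodrigues(V[:3,:3])[0],V[:3,3],K,np.array(p["dist"]))[0][:,0])
print(ray("scene",(234,188)))
print(status.state()["tool_rot"],q(8.5))
E
```

```text
[[234.11258085 189.58571797]
 [233.85085627 186.61458351]
 [233.45119741 182.07345154]
 [233.1115036  178.20972115]]
(array([140.46200763, 329.52374122, 720.97021481]), array([ 0.48577969, -0.514276  , -0.70942447]))
[6.52770728e-01 7.57555525e-01 2.12840560e-05 4.64776208e-05] [np.float64(0.6527597524627224), np.float64(0.7575649843840496), 0, 0]
```

The tips appear about 20 mm higher than stated, over the rod. I'll keep feeling downwards gently and photograph at the touch.

```bash
python3 - <<'E'
from h import *
print(ctrl.move_l([*rod,168],speed=12,until_force=2.5));show("touch")
cv2.imwrite("pics/t3.png",cv2.resize(viewer.camera("scene")[130:250,180:290],None,fx=5,fy=5,interpolation=cv2.INTER_CUBIC))
E
```

```text
False
touch 8.95 [508.1 -59.5 168.1] [ 0.3  0.6 -0.4] 0.0
```

View pics/t3.png

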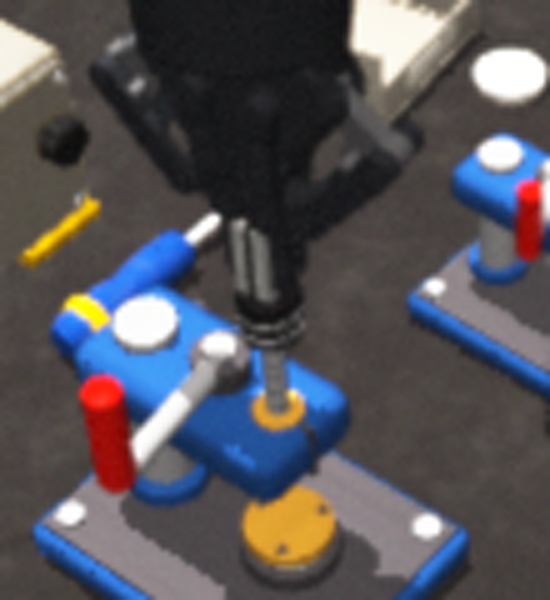

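The tips are now right at the knob top at about (234,187), and the knob has not moved. I'll go on until touch, then slide, then feel for the disc.

```bash
python3 - <<'E'
from h import *
r=ctrl.move_l([*rod,158],speed=8,until_force=2.5);s=show(f"touch {r}")
if r:
    z0=s["position"][2]; print(ctrl.move_l([*rod,z0-9],speed=8,until_force=7));show("slid")
    ctrl.hold(.2);show("still")
E
```

```text
touch True 9.44 [508.  -59.5 166.8] [ 1.1 -0.2  2.1] -0.0
False
slid 10.63 [507.9 -59.5 157.7] [ 1.  -1.2  2.4] -0.0
still 10.83 [507.9 -59.5 157.7] [ 1.7 -0.6  0.8] -0.0
```

```bash
python3 - <<'E'
from h import *
r=ctrl.move_l([*rod,127],speed=3.5,until_force=8);show(f"feel {r}")
ctrl.hold(.3);show("held")
E
```

```text
feel True 17.11 [508.  -59.5 132.6] [-0.9 -0.9  3.1] 0.0
held 17.41 [508.  -59.5 132.7] [0.3 0.5 3.1] 0.0
```

```bash
python3 - <<'E'
from h import *
r=ctrl.move_l([*rod,131.2],speed=2,until_force=7);show(f"feel {r}")
for _ in range(3): ctrl.hold(.15);show("held")
E
```

```text
feel True 17.77 [508.  -59.5 132.6] [-0.9  0.3  3. ] 0.0
held 17.92 [508.  -59.5 132.6] [-1.  -0.3  3.4] -0.0
held 18.07 [508.  -59.5 132.6] [-1.1  0.5  3.8] -0.0
held 18.22 [508.  -59.5 132.6] [0.1 0.6 3.9] 0.0
```

It stopped at the same height twice, so the foot is on the disc. I'll lift off and line up over the handle.

```bash
python3 - <<'E'
from h import *
ctrl.move_l([*rod,185],speed=80)
ctrl.move_l([527,13.5,185],speed=150);ctrl.gripper_to(.45)
print(ctrl.move_l([527,13.5,150],speed=60,until_force=5));show("over")
cv2.imwrite("pics/t4.png",cv2.resize(viewer.camera("scene")[130:250,150:270],None,fx=5,fy=5,interpolation=cv2.INTER_CUBIC))
E
```

```text
False
over 20.85 [527.2  13.5 150.1] [ 0.2 -0.2  0.5] 0.45
```

View pics/t4.png

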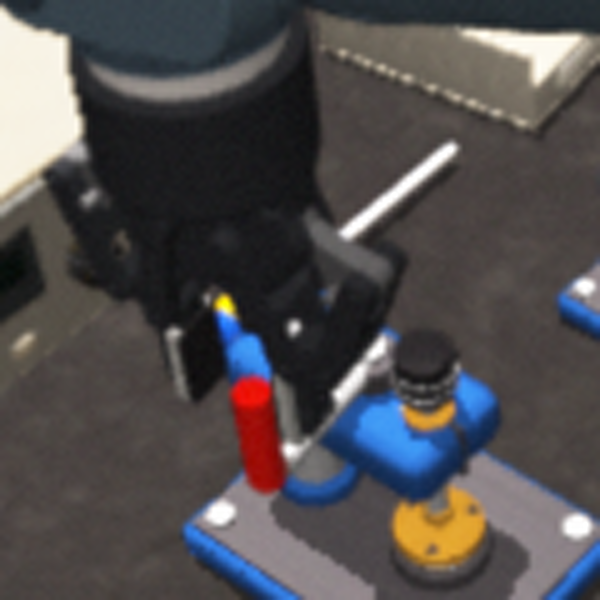

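The foot is on the disc at (236,232). The fingers bracket the handle: tips at about (187,210) and (210,220), handle top at (200,208). Descending to straddle it.

```bash
python3 - <<'E'
from h import *
print(ctrl.move_l([527,13.5,128],speed=60,until_force=5));show("down")
cv2.imwrite("pics/t5.png",cv2.resize(viewer.camera("scene")[150:250,150:250],None,fx=6,fy=6,interpolation=cv2.INTER_CUBIC))
E
```

```text
False
down 21.42 [526.7  13.5 127.5] [-0.4 -0.7  0.3] 0.45
```

View pics/t5.png

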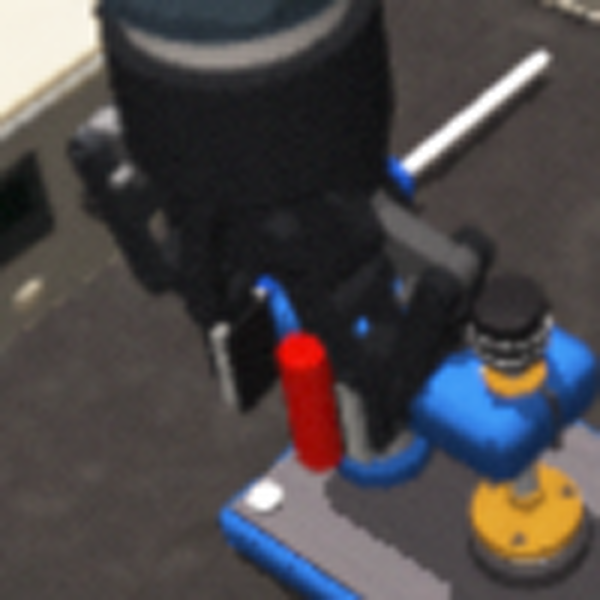

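The fingers bracket the handle, which sits at (200,208)–(203,226). Now swinging it along the arc.

```bash
cat >> h.py <<'E'
def arc(th,z=127.5):
    a=np.radians(98.5)-th
    return [*(piv+74.7*np.array([np.cos(a),np.sin(a)])),z],q(np.degrees(a)-90)
E
python3 - <<'E'
from h import *
ctrl.gripper_to(.3);show("narrow")
for th in np.linspace(.15,1.2,8):
    p,o=arc(th)
    if ctrl.move_l(p,speed=50,rot=o,until_force=30): show("blocked");break
else:
    show("pre")
    p,o=arc(1.36);print(ctrl.move_l(p,speed=20,rot=o,until_force=28));show("1.36")
    p,o=arc(1.55);print(ctrl.move_l(p,speed=12,rot=o,until_force=28));show("end")
E
```

```text
narrow 21.75 [527.2  13.5 128.3] [ 0.  -0.4  0.2] 0.3
pre 24.75 [602.  -21.8 127.4] [-4.3  3.   2.3] 0.3
True
1.36 25.15 [600.5 -21.6 126.6] [-1.5  3.   2.3] 0.3
True
end 26.08 [599.2 -21.3 125.8] [-0.8  2.8  3.2] 0.3
```

```bash
python3 - <<'E'
from h import *
s=show("");print(s["finger_force"],s["ft_torque"],s["tool_rot"],arc(1.2))
cv2.imwrite("pics/t6.png",np.hstack([cv2.resize(viewer.camera(n)[r:r+100,c:c+100],None,fx=4,fy=4,interpolation=cv2.INTER_CUBIC) for n,r,c in(("scene",140,150),("top",110,180))]))
E
```

```text
26.08 [599.2 -21.3 125.8] [-0.8  2.8  3.2] 0.3
1.675318032503128 [ 0.49721813  0.17095389 -0.02142629] [ 0.98272567  0.1843674  -0.00819497 -0.0138477 ] ([np.float64(602.857644157565), np.float64(-22.938213827033685), 127.5], [np.float64(0.9664992382271915), np.float64(0.2566694810573678), 0, 0])
```

View pics/t6.png

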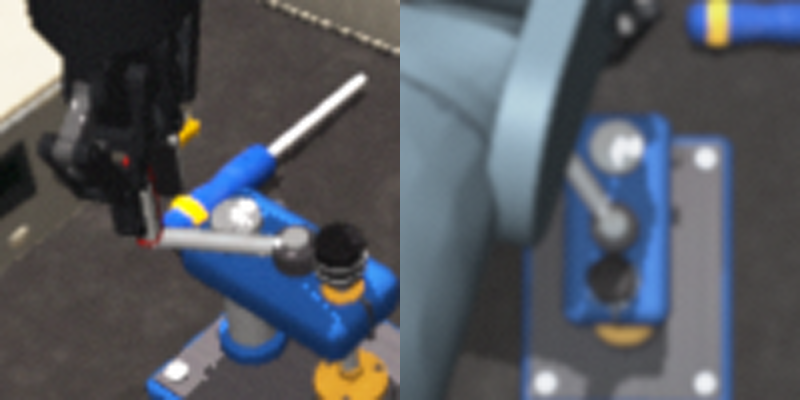

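In the top view the lever points about 38° off +x, so roughly 1.06 rad or a bit more has been swung and the handle is still in the cage. I'll continue in small held steps, watching the force vector.

```bash
python3 - <<'E'
from h import *
for th in [1.12,1.18,1.22,1.26,1.3,1.34]:
    p,o=arc(th,132);ctrl.move_l(p,speed=40,rot=o)
    s=show(f"{th:.2f} a={np.degrees(np.arctan2(*(status.state()['position'][:2]-piv)[::-1])):.1f} ff={status.state()['finger_force']:.1f}")
    if np.linalg.norm(s["force"])>40: break
E
```

```text
1.12 a=34.1 ff=0.0 26.57 [599.6 -18.2 131.8] [-0.7  0.2  0.6] 0.3
1.18 a=30.8 ff=0.4 26.82 [601.9 -21.8 131.5] [-0.3 -0.1 -0.5] 0.3
1.22 a=30.8 ff=5.1 27.07 [601.5 -22.1 131.3] [-7.   7.7  4.6] 0.3
1.26 a=30.9 ff=10.0 27.32 [601.1 -22.3 131.1] [-13.5  14.9   9.5] 0.3
1.30 a=30.9 ff=14.9 27.57 [600.6 -22.5 130.9] [-21.2  23.5  13.8] 0.3
1.34 a=31.0 ff=19.8 27.82 [600.1 -22.7 130.7] [-27.2  31.2  18.2] 0.3
```

```bash
python3 - <<'E'
from h import *
p,o=arc(1.17,132);ctrl.move_l(p,speed=40,rot=o);show("back")
ctrl.move_l([p[0],p[1],200],speed=120);ctrl.move_l([p[0]-60,p[1]+200,260],speed=250);ctrl.gripper_to(0);show("clear")
ctrl.hold(.1)
for n in("scene","top"):
    I=viewer.camera(n);cv2.imwrite(f"pics/f_{n}.png",I);J=I.astype(int)
    m=((J[...,2]>100)&(J[...,1]<70)&(J[...,0]<70)).astype(np.uint8)
    k,l,st,ce=cv2.connectedComponentsWithStats(m)
    for i in range(1,k):
        if st[i,4]>10: print(n,st[i],ce[i].round(1))
S=cv2.imread("pics/f_scene.png");T=cv2.imread("pics/f_top.png")
cv2.imwrite("pics/f.png",np.hstack([cv2.resize(S[150:270,170:270],None,fx=4,fy=4,interpolation=cv2.INTER_CUBIC),cv2.resize(T[110:230,180:280],None,fx=4,fy=4,interpolation=cv2.INTER_CUBIC)]))
E
```

```text
back 28.29 [601.9 -21.4 132.1] [0.1 0.  0.4] 0.3
clear 30.39 [541.9 178.5 259.8] [ 0.  -0.   0.4] -0.0
scene [283 167   6  15  68] [285.3 174.4]
scene [180 179  10  23 165] [184.6 189.6]
scene [122 221   6   6  17] [124.2 223.4]
scene [102 368   7   7  19] [105.1 370.8]
top [206 130   9   5  20] [210.6 132.8]
top [ 76 188   6   3  12] [ 78.8 188.8]
```

View pics/f.png

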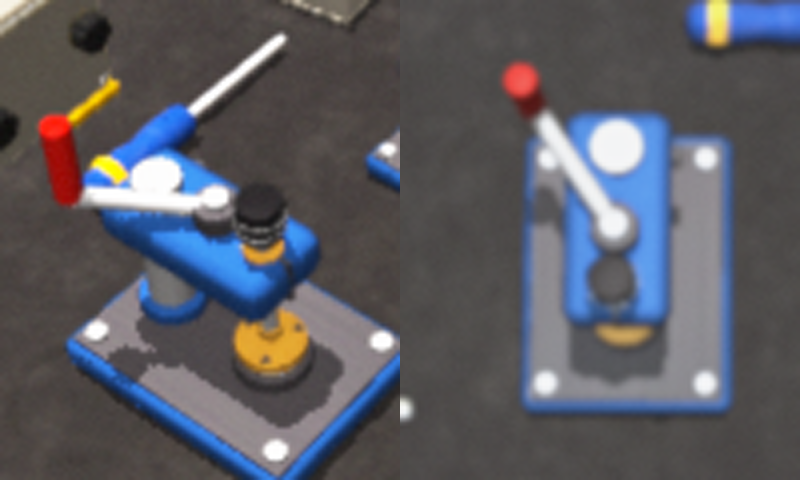

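The lever now lies beside the column: handle top at crop (57,128) in the scene half and (520,80) in the top half. Next I measure its angle, then push again with shut fingers, a different contact geometry, to see whether it really is the stop.

```bash
python3 - <<'E'
from h import *
f=lambda x,y,c,r:((x+.5)/4-.5+c,(y+.5)/4-.5+r)
a=f(57,128,170,150);b=f(120,80,180,110)
P,e=tri(a,b);A=onz("top",b,183);print(P,e,A)
ang=[np.degrees(np.arctan2(*(X[:2]-piv)[::-1])) for X in(P,A)];print(ang,[np.radians(98.5-x) for x in ang])
E
```

```text
[600.82187966 -18.10481556 180.11168469] 0.4304028281400665 [599.79817651 -18.59541417 183.        ]
[np.float64(33.698862993494714), np.float64(33.821962078163814)] [np.float64(1.1309931997994593), np.float64(1.1288447154657923)]
```

```bash
cat >> h.py <<'E'
def push(th,d,z=131,r=74.7):  # shut fingers d behind handle at angle th (from 98.5 deg), tool y radial
    a=np.radians(98.5)-th;t=np.array([np.sin(a),-np.cos(a)])
    return [*(piv+r*np.array([np.cos(a),np.sin(a)])-d*t),z],q(np.degrees(a))
E
python3 - <<'E'
from h import *
p,o=push(1.13,40,200);ctrl.move_ptp(p,o)
p,o=push(1.13,40);print(ctrl.move_l(p,speed=80,until_force=6));show("beside")
for d in np.r_[np.arange(24,8,-2)]:
    p,_=push(1.13,d);ctrl.move_l(p,speed=15)
    s=show(f"d={d}")
    if np.linalg.norm(s["force"])>45: break
s=status.state();print(s["ft_torque"])
J=viewer.camera("top").astype(int)
for n in("scene","top"):
    J=viewer.camera(n).astype(int);m=((J[...,2]>100)&(J[...,1]<70)&(J[...,0]<70)).astype(np.uint8)
    k,l,st,ce=cv2.connectedComponentsWithStats(m);print(n,[(ce[i].round(1),st[i,4]) for i in range(1,k) if st[i,4]>8])
E
```

```text
False
beside 33.27 [578.4  14.7 131.7] [-0.7  0.7  0.3] 0.0
d=24 34.49 [586.7   1.5 131. ] [-0.3  1.3 -0.1] 0.0
d=22 34.77 [ 5.88e+02 -3.00e-01  1.31e+02] [ 0.2 -0.4 -0.3] -0.0
d=20 35.06 [589.   -1.9 131. ] [-1.  -0.  -0.7] -0.0
d=18 35.34 [589.   -1.9 130.9] [-4.3  5.6  3.6] -0.0
d=16 35.62 [589.   -1.9 130.8] [-8.2 11.8  7.5] 0.0
d=14 35.91 [589.   -1.9 130.8] [-12.9  17.    9.3] -0.0
d=12 36.19 [589.   -1.9 130.7] [-17.4  22.6  13.9] -0.0
d=10 36.48 [589.   -1.9 130.7] [-22.   28.7  16.5] 0.0
[ 4.084996    3.23363358 -0.04943971]
scene [(array([285.3, 174.4]), np.int32(68)), (array([124.4, 223.2]), np.int32(16)), (array([105.1, 370.8]), np.int32(19))]
top [(array([ 78.5, 188.9]), np.int32(14)), (array([305.3, 190.1]), np.int32(11))]
```

A rigid stop again: a different contact geometry gave zero motion at about 2.7 N m, and the handle is at the same angle, so the lever is on its stop. Letting go and handing in.

```bash
python3 - <<'E'
from h import *
p,_=push(1.13,45);ctrl.move_l(p,speed=60);ctrl.move_l([p[0],p[1],230],speed=120);ctrl.hold(.3);show("clear")
print(ctrl.close_job())
E
```

```text
clear 38.63 [574.9  19.  229.4] [-0.5  0.2 -0.5] -0.0
the job is handed in; nothing more can be done
None
```

The job is handed in at about 38.6 s: the foot was felt onto the disc, with an estimated contact of about 5 N that I couldn't measure directly. The lever is against a hard stop and the arm is clear. I take that stop for the 1.4 rad lock: only about 1.13 rad of swing was seen, so the lever must have started partly closed.

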